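Turn the backward picture round on its stand

ROBOT

A 6-joint arm with a two-finger parallel gripper is mounted at the origin on the work surface. World frame = base frame: x ahead of the robot, y to its left, z up, the work surface at z = 0. Lengths are in m, angles in degrees, forces in N, time in s.
With the tool pointing down it reaches from about 0.25 to 0.775 m from the base axis. Payload 8.9 kg.
Tool frame: the origin (TCP) lies at the very end of the fingers, on their centre line; the grasp point (between the pads) lies ctrl.grip_depth behind it (ctrl.grip_depth is the distance from the TCP to the grasp point, in m); z points along the fingers, y is the line along which they close (so a half turn about z gives the same grasp; the last joint's range is limited). The gripper opens to 85 mm and grips with 20 to 120 N. Pads are 22 mm wide; open, the fingers measure 114 mm over their backs; the gripper's body (76 mm by 85 mm) begins 54 mm behind the grasp point. The pads swing forward as they close: fully open they stand 13 mm farther back than shut.
Start: joints at [-85.273, 16.656, -8.789, 64.555, 0, 82.019], TCP at [0.115, -0.512, 0.231] pointing down, gripper open.
Joint ranges: [-144.48, 144.48], [-52.06, 99.96], [-74.48, 78.29], [-112.23, 115.85], [-86.99, 84.42], [-180, 180]. Speed limits (degrees/s): [127.2, 127.2, 159.86, 180, 180, 180].

INTERFACE

Orientations are given as [roll, pitch, yaw] about the fixed x, y, z axes, in that order (R = Rz(yaw) Ry(pitch) Rx(roll)).
In Python, from station import sensors, imaging, close_job, ctrl gives the robot as it stands.
- The arm moves only by the tool carry_out, never from a script. Its arguments are lists of equal length, an entry for each row: "travel": the shift along the world's x, y, z in m, a list of three; "rotation": the turn, a rotation vector about the world's x, y, z in degrees, a list of three; "grip": the opening, from 0 (shut) to 1 (fully open). In form: {"travel": [[x, y, z], ...], "rotation": [[wx, wy, wz], ...], "grip": [grip, ...]}. A call has 1 to 10 rows; each row shifts and turns the commanded pose from where the row before left it; what a row does not reach is not made up. A row lasts 1/8 s, in which the tool goes at most 62.5 mm and 10.7 degrees, less where a joint would pass 70% of its speed; a pose out of reach is approached as far as the arm can. A call is refused whole if a number of a shift passes 0.0625 or a number of a turn 10.7, either way. A call with a gripper value outside its range is refused whole. The fingers move at their own pace and stop on an object; "newtons" is the grip in N (left out, the last holds). Time passes only in rows, so rows that do not move let the fingers close. It gives the time, the measured TCP pose, the force, the opening and the grip force at its end, in the units of the state.
- sensors.read_state(): the state, without advancing time (a new reading comes with each control period).
- imaging.grab_frame(name): name is "scene" or "top" or "wrist"; returns the picture (400x640x3 uint8, blue, green, red); there is no depth.
- imaging.calibration(name): a dict with "fx", "fy", "cx", "cy" (pixels), "R" (3x3) and "t" (3): a world point X has camera coordinates R X + t. Camera axes: x right, y down, z forward; pixel columns grow to the right and rows downward; lengths in m; the calibration is good to about 2 mm. A picture is of the moment at which its call begins: read the wrist's pose just before it. calibration takes no time and is no camera call; for the wrist camera it gives the pose at the moment of the call.
- close_job(): hands the job in; it is judged then, once.
The state is a dict: "clock": time; "joint_positions": joint angles; "joint_velocities": joint speeds; "joint_torque": joint torques, N m; "ee_pos": TCP position; "eef_rot": TCP orientation; "force": force on the tool from outside, world axes, zero at the start; "wrist_torque": the same for the moment, N m; "width": opening from 0.0 (shut) to 1.0 (fully open); "grasp_force": force on a finger pad.
Only numpy, scipy, OpenCV 4.12 (cv2) and the standard library are available. Lean on these libraries where they do the work, as an engineer would, in place of code of your own. Each camera call takes 0.05 s, during which the arm holds its last target. There are 200 camera calls.

TASK

Two framed pictures lean on little wooden stands on the living-room table, and one of them has been put back the wrong way round, with its plain back showing. Take that frame off its stand, flip it over and put it back, right way up and centred on the same stand, leaning properly with the picture showing; do not drop it. Leave the other picture and everything else on the table where they are.

Things in the scene. Friction and masses are not known exactly. Their poses are not given: they have to be found in the camera images.
- frame: wood-framed picture, 130 wide (y), 150 tall (z), 14 thick (x), 250 g. Origin: middle of the bottom edge, mid-thickness; z points to its top edge, x out of the picture side (white mount, small seascape), -x out of the plain back (brown board, metal clips). The one that starts wrong way round, back to the front; its top 65 rises above the rest board.
- stand: fixed wooden stand. x points horizontally out of its front, y along its ledge, z up; origin on the table. Rest board 90 wide, 85 tall, leaning back 30 degrees from vertical (top towards -x); at right angles to it a ledge 110 wide, slot 24 deep, lip 10 high. Holds the frame that is wrong way round.
- stand_seat (a point): point on that stand's ledge where the origin of the frame belongs (7 from the rest board, mid-width); 36 above the table.
- frame2: wood-framed picture, 130 wide (y), 150 tall (z), 14 thick (x), 250 g. Origin: middle of the bottom edge, mid-thickness; z points to its top edge, x out of the picture side (white mount, small seascape), -x out of the plain back (brown board, metal clips). This one already shows its picture to the front, on the other stand; leave it.
- stand2: fixed wooden stand. x points horizontally out of its front, y along its ledge, z up; origin on the table. Rest board 90 wide, 85 tall, leaning back 30 degrees from vertical (top towards -x); at right angles to it a ledge 110 wide, slot 24 deep, lip 10 high. It holds the frame that is already right.
- candle: candle jar of amber glass with dark lid, 72 across, 85 tall; origin under its centre. Bystander.
- remote: black remote control, 150 (x) by 44 by 18, lying; origin under its centre. Bystander.
- gamepad: black game controller, about 110 by 160 by 46 with its sticks; origin under its centre. Bystander.
- mug: white mug, 80 across, 95 tall, handle at its +y; origin under its centre. Bystander.
- cards: pack of cards, 89 (x) by 63 by 18, lying; origin under its centre. Bystander.
- lighter: grey lighter, 73 (x) by 24 by 12, lying; origin under its centre. Bystander.
- coasters: stack of four round cork coasters, 96 across, 22 tall; origin under its centre. Bystander.

How it is judged (in metres and radians):
At the end, for the whole second after the job is handed in: The frame that was backward rests released on its own stand: picture side to the front, right way up, leaning back 23 to 41 degrees, bottom edge within 30 mm of the seat point and 25 mm of mid-width, in line with the ledge within 0.15 rad; the other frame within 20 mm of its start (angle between frame's own x axis and vertical below 1.25 rad and angle between frame's own z axis and vertical between 0.4 and 0.72 rad and angle between the y axis of frame and the y axis of stand, either way round below 0.15 rad and distance between frame and stand_seat below 0.03 m and y of frame in the frame of stand between -0.025 and 0.025 m and linear speed of frame below 0.02 m/s and contact force between the fingers and frame below 0.1 N and distance of frame2 from where it was at the start of the episode below 0.02 m); the robot touches nothing.
It fails at once if the frame is dropped: it falls freely faster than 0.7 m/s (about 25 mm) (linear speed of frame above 0.7 m/s and contact force between the fingers and frame below 0.2 N).
It fails at once if the other framed picture is moved more than 20 mm (distance of frame2 from where it was at the start of the episode above 0.02 m).
It fails at once if another thing on the table is moved more than 30 mm (distance of any of candle, remote, gamepad, mug, cards, lighter, coasters from where it was at the start of the episode above 0.03 m).
It also fails if it takes over 43 s, if anything falls off the work surface, if the arm or the gripper's body presses on something with over 40 N, if the wrist force passes 120 N, or if a joint passes its speed limit or range.

## Working session

There is one attempt and no reset: what is moved stays moved. The work goes in short steps, Python scripts to look and compute and a tool call to move; the robot and the scene stay as the last step left them, time stands still between calls to the robot, and variables do not carry over. Pictures are saved under pics/ and viewed, at most 10 in all, crops included, and the job is handed in when it is done.

Besides the shell and the picture viewer there is one more tool, called as name(argument=value, ...), one argument or row to a line, values as JSON. carry_out: Moves the arm, as the interface text tells. Its arguments: {"type":"object","properties":{"travel":{"type":"array"},"rotation":{"type":"array"},"grip":{"type":"array"},"newtons":{"type":"number"}},"required":["travel","rotation","grip"]}

```bash
mkdir -p pics; python3 - <<'E'
from station import sensors, imaging, ctrl
import cv2, numpy as np
s=sensors.read_state(); print({k:np.round(v,3).tolist() for k,v in s.items()}, ctrl.grip_depth)
for n in("scene","top"):
    cv2.imwrite(f"pics/{n}0.png",imaging.grab_frame(n)); c=imaging.calibration(n); print(n,{k:np.round(v,4).tolist() for k,v in c.items()})
E
```

```text
{'clock': 0.0, 'joint_positions': [-85.273, 16.691, -8.828, 64.556, -0.0, 82.02], 'joint_velocities': [-0.01, 0.028, 0.108, 0.007, 0.006, -0.017], 'joint_torque': [0.002, -53.715, 33.137, 0.016, -0.0, -0.0], 'ee_pos': [0.115, -0.512, 0.231], 'eef_rot': [-179.925, -0.01, 12.707], 'force': [-0.141, 0.163, -0.547], 'wrist_torque': [0.002, 0.042, 0.061], 'grasp_force': 0.0, 'width': 1.002} 0.0187
scene {'fx': 415.2757, 'fy': 415.2757, 'cx': 323.9631, 'cy': 193.5816, 'R': [[-0.1754, 0.9844, 0.012], [0.606, 0.1176, -0.7867], [-0.7759, -0.1307, -0.6172]], 't': [0.0295, -0.3343, 1.5044]}
top {'fx': 400.0961, 'fy': 400.0961, 'cx': 323.1517, 'cy': 198.8491, 'R': [[0.0271, -0.9995, -0.0177], [-0.9988, -0.0263, -0.0421], [0.0416, 0.0188, -0.999]], 't': [0.0725, 0.5813, 0.8471]}
```

View pics/scene0.png

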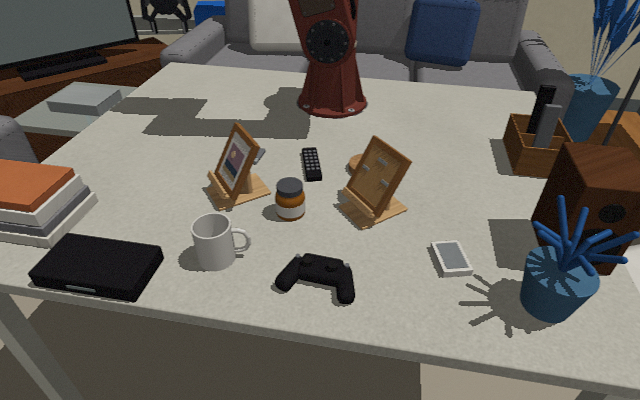

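View pics/top0.png

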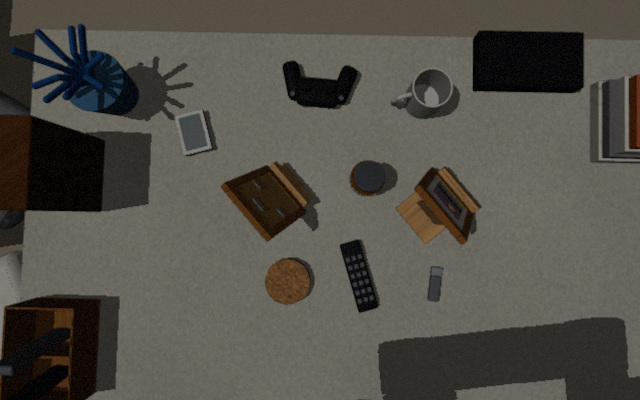

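Scene: the backward frame (brown back with clips) is around px (378,170), and the good one around (238,160). In the top view, the backward frame is around (265,200). I'll zoom in on both.

```bash
python3 - <<'E'
import cv2, numpy as np
a=cv2.imread("pics/scene0.png")[125:235,330:420]; b=cv2.imread("pics/top0.png")[150:250,210:325]
a=cv2.resize(a,None,fx=4,fy=4,interpolation=2); b=cv2.resize(b,None,fx=3.4,fy=3.4,interpolation=2); b=cv2.convertScaleAbs(b,alpha=1.6)
c=np.zeros((440,360+b.shape[1]+5,3),np.uint8); c[:,:360]=a; c[:b.shape[0],365:]=b; cv2.imwrite("pics/z.png",c); print(c.shape)
E
```

```text
(440, 756, 3)
```

View pics/z.png

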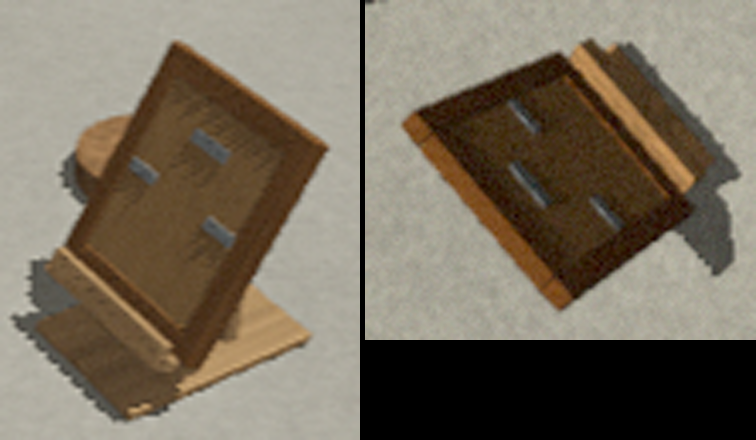

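Crop readings, mapped to full pixels:
- **Front-face top corners of the frame:** scene (373.8,135.5) and (411.8,162); top (271.2,237.6) and (225.6,182.4).
- **Lip, top view:** ends at about (272.6,164.7) and (305.6,205.9).

Next I'll triangulate and check against the known sizes.

```bash
cat > h.py <<'E'
import numpy as np, cv2
from station import imaging
def ray(n,p,c=None):
    c=c or imaging.calibration(n); R=np.array(c["R"]);t=np.array(c["t"])
    d=R.T@np.array([(p[0]-c["cx"])/c["fx"],(p[1]-c["cy"])/c["fy"],1]); return -R.T@t,d/np.linalg.norm(d)
def tri(rs):
    A=sum(np.eye(3)-np.outer(d,d) for o,d in rs); b=sum((np.eye(3)-np.outer(d,d))@o for o,d in rs)
    X=np.linalg.solve(A,b); return X,max(np.linalg.norm(np.cross(X-o,d)) for o,d in rs)
def plane(r,z): o,d=r; return o+d*(z-o[2])/d[2]
E
python3 - <<'E'
from h import *
L,e1=tri([ray("scene",(373.8,135.5)),ray("top",(271.2,237.6))])
Rr,e2=tri([ray("scene",(411.8,162)),ray("top",(225.6,182.4))])
print(L,e1,Rr,e2,np.linalg.norm(L-Rr))
y=(Rr-L);y[2]=0;y/=np.linalg.norm(y); f=np.array([y[1],-y[0],0]);print("f",f,np.degrees(np.arctan2(f[1],f[0])))
m=(L+Rr)/2; print("mid",m)
zf=-f*.5+np.array([0,0,.8660]); xf=f*.866+np.array([0,0,.5])
print("top-mid",m-.007*xf,"origin",m-.007*xf-.15*zf,"zf",zf)
a=plane(ray("top",(272.6,164.7)),.055);b=plane(ray("top",(305.6,205.9)),.055)
print("lip",a,b,np.linalg.norm(a-b),"mid",(a+b)/2,"seat est",(a+b)/2-f*.011, "ydir",(a-b)/np.linalg.norm(a-b),y)
for n,p in dict(candle=(369,177),coast=(288,281),cards=(194,132)).items(): print(n,plane(ray("top",p),.03))
print("frame2",plane(ray("top",(446,205)),.12))
E
```

```text
[0.5017064  0.17666176 0.16396468] 0.0014788995646433695 [0.5975075  0.26480531 0.16175474] 0.004280938596843446 0.1301999167182797
f [ 0.67708371 -0.73590601  0.        ] -47.383828239704144
mid [0.54960695 0.22073353 0.16285971]
top-mid [0.54550247 0.2251946  0.15935971] origin [0.59628375 0.17000165 0.02945971] zf [-0.33854185  0.367953    0.866     ]
lip [0.64491608 0.19306243 0.055     ] [0.56204482 0.12272308 0.055     ] 0.10869806685256543 mid [0.60348045 0.15789275 0.055     ] seat est [0.59603253 0.16598772 0.055     ] ydir [0.76239862 0.64710768 0.        ] [0.73590601 0.67708371 0.        ]
candle [ 0.62706179 -0.00762438  0.03      ]
coast [0.40459093 0.15656448 0.03      ]
cards [0.71389837 0.36710895 0.03      ]
frame2 [ 0.56925239 -0.14396963  0.12      ]
```

The top corners triangulate 130.2 mm apart with 1.5 and 4 mm residuals, at about z 0.163 (expected 0.1695). The lip length comes out at 109 mm (110 given), so the two agree. Next I'll work out the approach.

```bash
cat >> h.py <<'E'
from scipy.spatial.transform import Rotation as Ro
def target(az=-48.5,lean=30):
    a,l=np.radians([az,lean]); f=np.array([np.cos(a),np.sin(a),0]); k=np.array([0,0,1])
    zf=-f*np.sin(l)+k*np.cos(l); xf=f*np.cos(l)+k*np.sin(l)
    return f,xf,zf,Ro.from_matrix(np.array([np.cross(xf,-zf),xf,-zf]).T)
def delta(pos,R):
    from station import sensors
    s=sensors.read_state(); R0=Ro.from_euler("xyz",s["eef_rot"],degrees=True)
    return pos-np.array(s["ee_pos"]),(R*R0.inv()).as_rotvec(degrees=True)
E
python3 - <<'E'
from h import *
f,xf,zf,R=target(); T=np.array([.545,.226,.163])
print("zf",zf,"xf",xf,delta(T+.075*zf,R))
E
```

```text
zf [-0.33131002  0.37447786  0.8660254 ] xf [ 0.57384579 -0.64861468  0.5       ] (array([ 0.40467695,  0.76584761, -0.00285665]), array([-27.0442397 , -13.83220299,  28.1187225 ]))
```

carry_out(
  travel=[
    [0.02, 0.038, 0.012],
    [0.02, 0.038, 0.012],
    [0.02, 0.038, 0.012],
    [0.02, 0.038, 0.012],
    [0.02, 0.038, 0.012],
    [0.02, 0.038, 0.012],
    [0.02, 0.038, 0.012],
    [0.02, 0.038, 0.012],
    [0.02, 0.038, 0.012],
    [0.02, 0.038, 0.012],
  ],
  rotation=[
    [-1.35, -0.7, 1.4],
    [-1.35, -0.7, 1.4],
    [-1.35, -0.7, 1.4],
    [-1.35, -0.7, 1.4],
    [-1.35, -0.7, 1.4],
    [-1.35, -0.7, 1.4],
    [-1.35, -0.7, 1.4],
    [-1.35, -0.7, 1.4],
    [-1.35, -0.7, 1.4],
    [-1.35, -0.7, 1.4],
  ],
  grip=[1, 1, 1, 1, 1, 1, 1, 1, 1, 1],
)

```text
clock: 1.35
ee_pos: [0.3157, -0.1308, 0.3517]
eef_rot: [164.9, -2.0, 27.1]
force: [1.4, -0.6, 0.2]
width: 0.997
grasp_force: 0.0
```

carry_out(
  travel=[
    [0.02, 0.038, 0],
    [0.02, 0.038, 0],
    [0.02, 0.038, 0],
    [0.02, 0.038, 0],
    [0.02, 0.038, 0],
    [0.02, 0.038, 0],
    [0.02, 0.038, 0],
    [0.02, 0.038, 0],
    [0.02, 0.038, 0],
    [0.02, 0.038, 0],
  ],
  rotation=[
    [-1.35, -0.7, 1.4],
    [-1.35, -0.7, 1.4],
    [-1.35, -0.7, 1.4],
    [-1.35, -0.7, 1.4],
    [-1.35, -0.7, 1.4],
    [-1.35, -0.7, 1.4],
    [-1.35, -0.7, 1.4],
    [-1.35, -0.7, 1.4],
    [-1.35, -0.7, 1.4],
    [-1.35, -0.7, 1.4],
  ],
  grip=[1, 1, 1, 1, 1, 1, 1, 1, 1, 1],
)

```text
clock: 2.6
ee_pos: [0.5159, 0.2492, 0.3509]
eef_rot: [149.9, -0.1, 41.5]
force: [0.4, -0.4, 0.9]
width: 0.997
grasp_force: 0.0
```

```bash
python3 - <<'E'
from h import *
from station import sensors
f,xf,zf,R=target(); T=np.array([.545,.226,.163])
s=sensors.read_state(); print(s["ee_pos"],s["joint_positions"],s["clock"]); print(delta(T+.075*zf,R))
cv2.imwrite("pics/w1.png",imaging.grab_frame("wrist"))
c=imaging.calibration("wrist"); R_=np.array(c["R"]);t=np.array(c["t"])
L=np.array([.5017,.1767,.164]);P=np.array([.5975,.2648,.162])
for X in(L,P,T): v=R_@X+t; print(c["fx"]*v[:2]/v[2]+[c["cx"],c["cy"]],v[2])
E
```

```text
[0.51585589 0.24922851 0.35086179] [ 34.6820759   17.00687739   2.99960257  71.91997873 -29.89538329
 172.14691532] 2.6
(array([ 0.00429586,  0.00485733, -0.12290989]), array([0.01703905, 0.20081916, 0.01527619]))
[271.00626004 233.7401729 ] 0.3478905616527681
[262.79521128 110.53299907] 0.31486516456110064
[260.71620082 175.82232963] 0.32798471186135203
```

View pics/w1.png

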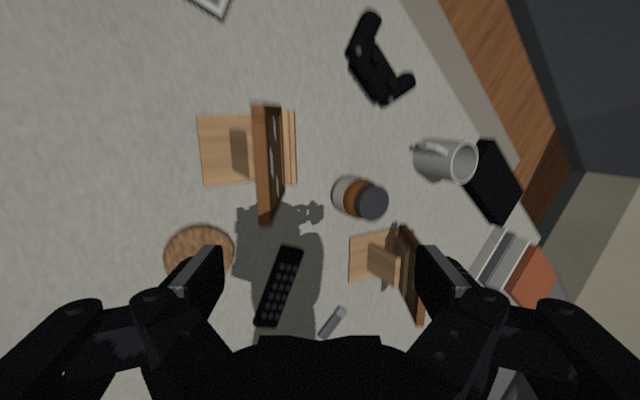

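The wrist view shows the frame's top edge as a strip from about (252-268,104) to (259-273,220), slightly off my prediction. I'll zoom in to refine it.

```bash
python3 - <<'E'
import cv2
a=cv2.imread("pics/w1.png")[90:240,190:310]; cv2.imwrite("pics/w1z.png",cv2.resize(a,None,fx=4,fy=4,interpolation=2))
from station import imaging; print(imaging.calibration("wrist"))
E
```

```text
{'fx': 317.8690898338379, 'fy': 317.8690898338379, 'cx': 319.0517264545365, 'cy': 196.92500267286863, 'R': array([[ 0.57334255, -0.64772382,  0.50172919],
       [-0.80916363, -0.54375205,  0.22268345],
       [ 0.1285789 , -0.53365491, -0.83587074]]), 't': array([-0.30805992,  0.50581051,  0.51476215])}
```

View pics/w1z.png

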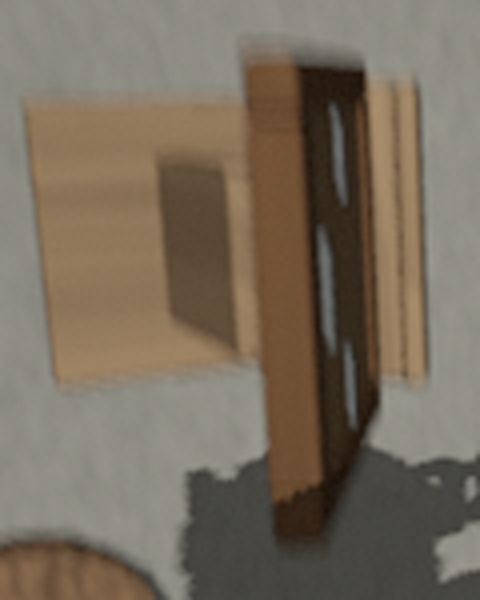

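The image is motion-blurred, because the arm was still settling. I'll go lower, let it settle and look again.

carry_out(
  travel=[
    [0.002, 0.003, -0.03],
    [0.002, 0.002, -0.03],
    [0, 0, 0],
    [0, 0, 0],
  ],
  rotation=[
    [0, 0, 0],
    [0, 0, 0],
    [0, 0, 0],
    [0, 0, 0],
  ],
  grip=[1, 1, 1, 1],
)

```text
clock: 3.15
ee_pos: [0.5197, 0.2529, 0.2924]
eef_rot: [149.9, -0.2, 41.4]
force: [-0.4, 0.3, 0.3]
width: 1.0
grasp_force: 0.0
```

```bash
python3 - <<'E'
from h import *
from station import sensors
import pickle
c=imaging.calibration("wrist"); I=imaging.grab_frame("wrist"); pickle.dump(c,open("c2.pkl","wb"))
s=sensors.read_state(); print(s["ee_pos"],s["joint_positions"],s["clock"])
cv2.imwrite("pics/w2.png",I)
R_=np.array(c["R"]);t=np.array(c["t"])
for X in([.5017,.1767,.164],[.5975,.2648,.162]): v=R_@X+t; print(c["fx"]*v[:2]/v[2]+[c["cx"],c["cy"]],v[2])
cv2.imwrite("pics/w2z.png",cv2.resize(I[60:260,150:330],None,fx=3,fy=3,interpolation=2))
E
```

```text
[0.51995602 0.25300842 0.29274202] [ 34.74597169  18.61596652  -3.38691839  63.86093505 -29.86725344
 172.30094953] 3.2
[292.48872105 255.06692108] 0.3001169026940709
[284.86964428 112.47469619] 0.2670207689980443
```

View pics/w2z.png

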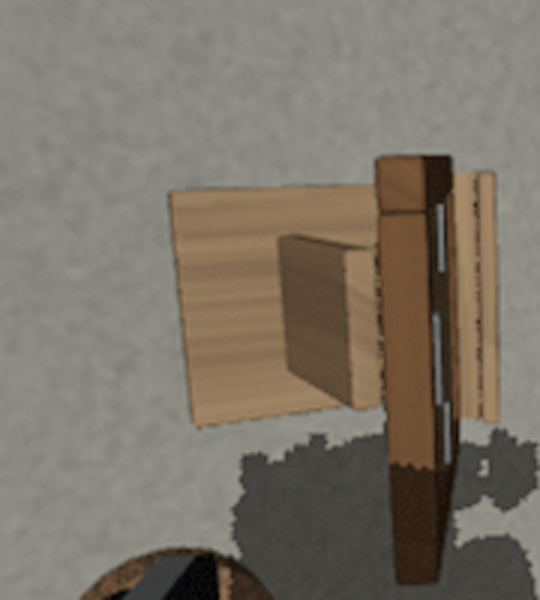

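Sharp view now. Top-edge corners, front: (291.3,112.3) and (296,254). Rear: (275.3,112.3) and (282,254.3). Lip outer ends: (315,117.3) and (316,200.3).

```bash
python3 - <<'E'
from h import *
import pickle
c=pickle.load(open("c2.pkl","rb")); w=lambda p: ray("wrist",p,c)
R_,e=tri([ray("scene",(411.8,162)),ray("top",(225.6,182.4)),w((291.3,112.3))]);L,e2=tri([ray("scene",(373.8,135.5)),ray("top",(271.2,237.6)),w((296,254))])
rR,e3=tri([ray("top",(221.2,185.9)),w((275.3,112.3))]);rL,e4=tri([ray("top",(267.4,240.6)),w((282,254.3))])
print(R_,e,L,e2,np.linalg.norm(R_-L)); print(rR,e3,rL,e4)
for A,B in((R_,L),(rR,rL)): d=A-B; print("az f",np.degrees(np.arctan2(-d[0],d[1])),"tilt",d[2])
print("front-rear",(R_+L)/2-(rR+rL)/2,"Tmid",(R_+L+rR+rL)/4)
# heights-only wrist casts: front z .1695, rear .1625
F=[plane(w(p),.1695) for p in((291.3,112.3),(296,254))];G=[plane(w(p),.1625) for p in((275.3,112.3),(282,254.3))]
print("wrist-only",np.mean(F+G,0),np.linalg.norm(F[0]-F[1]),np.linalg.norm(G[0]-G[1]),[np.degrees(np.arctan2(-(a-b)[0],(a-b)[1])) for a,b in(F,G)],np.mean(F,0)-np.mean(G,0))
l=[plane(w(p),.056) for p in((315,117.3),(316,200.3))]; d=l[0]-l[1]; print("lip",l,np.linalg.norm(d),np.degrees(np.arctan2(-d[0],d[1])),np.mean(l,0))
f,xf,zf,R=target(); y=np.array([-f[1],f[0],0]); print("y: frame",np.mean(F+G,0)@y,"lip",np.mean(l,0)@y)
E
```

```text
[0.59926429 0.26344369 0.16441893] 0.005305489722705326 [0.50327434 0.17620386 0.16557172] 0.001999570539681743 0.12971578906201858
[0.59241955 0.26963327 0.15717369] 0.0008439211424125152 [0.49625474 0.18271009 0.15760963] 0.00025462758353464866
az f -47.7340766814038 tilt -0.0011527904781928056
az f -47.88963287489785 tilt -0.0004359330695630492
front-rear [ 0.00693217 -0.0063479   0.00760366] Tmid [0.54780323 0.22299773 0.16119349]
wrist-only [0.54816797 0.22460425 0.166     ] 0.12719340262841583 0.1277381526641549 [np.float64(-47.98018360110232), np.float64(-47.90023525978055)] [ 0.00755728 -0.00820325  0.007     ]
lip [array([0.65170218, 0.19431057, 0.056     ]), array([0.57085965, 0.12186303, 0.056     ])] 0.10855487998832085 -48.134692584437374 [0.61128092 0.1580868  0.056     ]
y: frame 0.559380816502927 lip 0.5625738243564893
```

carry_out(
  travel=[
    [0.0038, -0.0038, -0.0291],
    [0.0038, -0.0038, -0.0291],
    [0.0037, -0.0038, -0.0292],
    [0, 0, 0],
    [0.007, -0.0078, -0.0182],
    [0.007, -0.0078, -0.0182],
    [0.007, -0.0078, -0.0182],
    [0.007, -0.0078, -0.0182],
    [0, 0, 0],
    [0, 0, 0],
  ],
  rotation=[
    [0, 0, 0.5],
    [0, 0, 0],
    [0, 0, 0],
    [0, 0, 0],
    [0, 0, 0],
    [0, 0, 0],
    [0, 0, 0],
    [0, 0, 0],
    [0, 0, 0],
    [0, 0, 0],
  ],
  grip=[1, 1, 1, 1, 1, 1, 1, 1, 1, 1],
)

```text
clock: 4.45
ee_pos: [0.5596, 0.211, 0.133]
eef_rot: [149.9, -0.3, 41.9]
force: [0.1, -0.1, 0.4]
width: 1.0
grasp_force: 0.0
```

```bash
python3 - <<'E'
from h import *
from station import sensors
s=sensors.read_state(); print(s["ee_pos"],s["eef_rot"],s["joint_positions"],s["force"],s["clock"])
f,xf,zf,R=target(-48); print(delta(np.array([.548,.2235,.162])-.034*zf,R))
I=imaging.grab_frame("wrist"); J=imaging.grab_frame("scene")
cv2.imwrite("pics/g1.png",np.hstack([cv2.resize(I,(480,300)),cv2.resize(J[60:260,280:480],(300,300))]))
E
```

```text
[0.55956029 0.21103135 0.13297258] [149.86331682  -0.31056026  41.93082421] [ 28.85471507  25.53240495 -18.77003181  37.91769233 -29.20827016
 164.9774905 ] [ 0.07262054 -0.09395777  0.35771662] 4.45
(array([-0.00018507, -0.00016481, -0.00041745]), array([-0.10603558,  0.3223139 ,  0.06954602]))
```

View pics/g1.png

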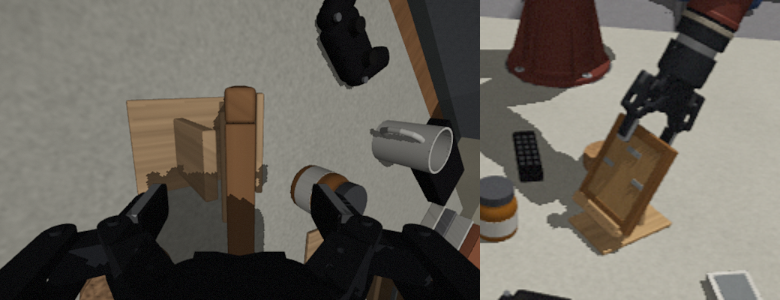

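The frame (strip at x≈240) is centred between the fingers (about 150 and 330), and both fingers straddle the top edge. Closing now.

carry_out(
  travel=[
    [0, 0, 0],
    [0, 0, 0],
    [0, 0, 0],
    [0, 0, 0],
    [0, 0, 0],
    [0, 0, 0],
    [0, 0, 0],
    [0, 0, 0],
  ],
  rotation=[
    [0, 0, 0],
    [0, 0, 0],
    [0, 0, 0],
    [0, 0, 0],
    [0, 0, 0],
    [0, 0, 0],
    [0, 0, 0],
    [0, 0, 0],
  ],
  grip=[0, 0, 0, 0, 0, 0, 0, 0],
  newtons=60,
)

```text
clock: 5.55
ee_pos: [0.5593, 0.2099, 0.1316]
eef_rot: [149.8, -0.2, 41.9]
force: [2.6, -5.4, 4.5]
width: 0.157
grasp_force: 59.4
```

carry_out(
  travel=[
    [-0.0042, 0.0046, 0.0108],
    [-0.0042, 0.0046, 0.0108],
    [-0.0042, 0.0046, 0.0108],
    [-0.0042, 0.0046, 0.0108],
    [-0.0042, 0.0046, 0.0108],
    [-0.0042, 0.0046, 0.0108],
    [-0.0042, 0.0046, 0.0108],
    [-0.0042, 0.0046, 0.0108],
    [-0.0042, 0.0046, 0.0108],
    [-0.0042, 0.0046, 0.0108],
  ],
  rotation=[
    [0, 0, 0],
    [0, 0, 0],
    [0, 0, 0],
    [0, 0, 0],
    [0, 0, 0],
    [0, 0, 0],
    [0, 0, 0],
    [0, 0, 0],
    [0, 0, 0],
    [0, 0, 0],
  ],
  grip=[0, 0, 0, 0, 0, 0, 0, 0, 0, 0],
)

```text
clock: 6.8
ee_pos: [0.5162, 0.2567, 0.2395]
eef_rot: [149.9, -0.2, 41.9]
force: [0.5, -0.2, -3.6]
width: 0.155
grasp_force: 59.6
```

carry_out(
  travel=[
    [-0.0042, 0.0046, 0.0108],
    [0, 0, 0],
    [0, 0, 0],
  ],
  rotation=[
    [0, 0, 0],
    [0, 0, 0],
    [0, 0, 0],
  ],
  grip=[0, 0, 0],
)

```text
clock: 7.18
ee_pos: [0.5125, 0.2608, 0.2496]
eef_rot: [149.9, -0.2, 41.9]
force: [0.5, 0.1, -3.4]
width: 0.157
grasp_force: 59.8
```

```bash
python3 - <<'E'
from h import *
from station import sensors
s=sensors.read_state(); print(s["ee_pos"],s["eef_rot"],s["joint_positions"],s["force"],s["grasp_force"],s["clock"])
R=Ro.from_euler("xyz",s["eef_rot"],degrees=True).as_matrix(); print("-toolz",-R[:,2], -R[:,2]*9)
J=imaging.grab_frame("scene"); cv2.imwrite("pics/g2.png",cv2.resize(J[30:260,250:480],(600,600)))
E
```

```text
[0.51248135 0.26082779 0.24959807] [149.90558597  -0.16149153  41.93201484] [ 35.83294293  19.95035406  -8.03004489  58.33605035 -29.88951221
 172.96082887] [ 0.52488736  0.1322991  -3.40826921] 59.75067436695099 7.175
-toolz [-0.33689153  0.37140068  0.86519687] [-3.0320238   3.34260611  7.78677186]
```

View pics/g2.png

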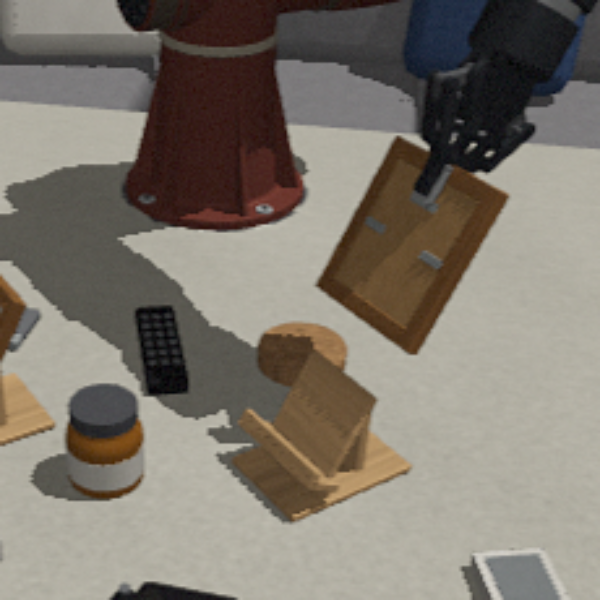

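The frame is held cleanly and is clear of the stand. Now the 180° turn about the tool axis.

carry_out(
  travel=[
    [0, 0, 0],
    [0, 0, 0],
    [0, 0, 0],
    [0, 0, 0],
    [0, 0, 0],
    [0, 0, 0],
    [0, 0, 0],
    [0, 0, 0],
    [0, 0, 0],
  ],
  rotation=[
    [-3.37, 3.71, 8.65],
    [-3.37, 3.71, 8.65],
    [-3.37, 3.71, 8.65],
    [-3.37, 3.71, 8.65],
    [-3.37, 3.71, 8.65],
    [-3.37, 3.71, 8.65],
    [-3.37, 3.71, 8.65],
    [-3.37, 3.71, 8.65],
    [-3.37, 3.71, 8.65],
  ],
  grip=[0, 0, 0, 0, 0, 0, 0, 0, 0],
)

```text
clock: 8.35
ee_pos: [0.5125, 0.2605, 0.2494]
eef_rot: [-180.0, 30.1, 132.2]
force: [-0.0, 0.2, -4.0]
width: 0.153
grasp_force: 59.5
```

carry_out(
  travel=[
    [0, 0, 0],
    [0, 0, 0],
    [0, 0, 0],
    [0, 0, 0],
    [0, 0, 0],
    [0, 0, 0],
    [0, 0, 0],
    [0, 0, 0],
    [0, 0, 0],
    [0, 0, 0],
  ],
  rotation=[
    [-3.37, 3.71, 8.65],
    [-3.37, 3.71, 8.65],
    [-3.37, 3.71, 8.65],
    [-3.37, 3.71, 8.65],
    [-3.37, 3.71, 8.65],
    [-3.37, 3.71, 8.65],
    [-3.37, 3.71, 8.65],
    [-3.37, 3.71, 8.65],
    [-3.37, 3.71, 8.65],
    [0, 0, 0],
  ],
  grip=[0, 0, 0, 0, 0, 0, 0, 0, 0, 0],
)

```text
clock: 9.6
ee_pos: [0.5125, 0.2605, 0.2495]
eef_rot: [-149.9, 0.2, -138.2]
force: [-0.2, 0.2, -2.5]
width: 0.16
grasp_force: 59.4
```

```bash
python3 - <<'E'
from h import *
from station import sensors
import pickle
s=sensors.read_state(); print(s["ee_pos"],s["eef_rot"],s["joint_positions"],s["force"],s["grasp_force"],s["clock"])
f,xf,zf,R=target(-48); G=R*Ro.from_euler("z",180,degrees=True)
# pose measured after grasp = (.5593,.2099,.1316)
print(delta(np.array([.5593,.2099,.1316]),G))
J=imaging.grab_frame("scene"); K=imaging.grab_frame("top")
print([imaging.calibration(n)["fx"] for n in("scene","top")])
cv2.imwrite("pics/f_s.png",J);cv2.imwrite("pics/f_t.png",K)
a=cv2.resize(J[60:240,320:460],None,fx=3,fy=3,interpolation=2); b=cv2.convertScaleAbs(cv2.resize(K[140:280,190:315],None,fx=3,fy=3,interpolation=2),alpha=1.6)
c=np.zeros((540,420+5+375,3),np.uint8); c[:,:420]=a; c[:420,425:]=b; cv2.imwrite("pics/f.png",c)
E
```

```text
[0.51250548 0.26053505 0.24945191] [-149.93232891    0.20644293 -138.19276437] [ 35.79486282  19.94918576  -8.04262838  58.33356632 -29.86379883
  -6.93716965] [-0.18495588  0.24894789 -2.46881886] 59.43642497062683 9.6
(array([ 0.04679452, -0.05063505, -0.11785191]), array([-0.08751357,  0.19884531,  0.19288605]))
[415.2756535521879, 400.0961198349199]
```

View pics/f.png

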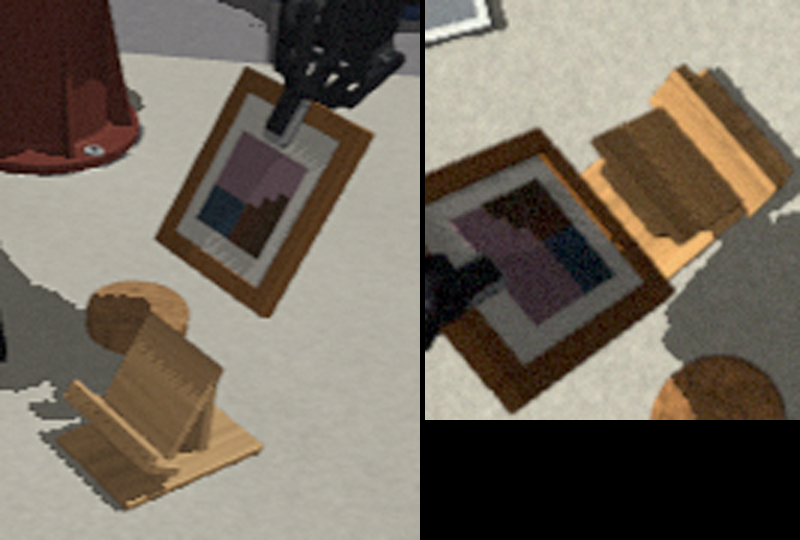

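The picture side now faces front and the right way up (mount and seascape at about (250,190) in the crop). I'll triangulate the bottom corners to check centring against the lip.

```bash
python3 - <<'E'
from h import *
from station import sensors
f,xf,zf,R=target(-48); y=np.array([-f[1],f[0],0])
L,e=tri([ray("scene",(372.3,139.3)),ray("top",(272.7,237.3))]);P,e2=tri([ray("scene",(409.3,165.7)),ray("top",(229.3,182.7))])
d=P-L; print(L,e,P,e2,np.linalg.norm(d),"az",np.degrees(np.arctan2(-d[0],d[1])),d[2])
m=(L+P)/2; o=m-.007*xf; p=np.array(sensors.read_state()["ee_pos"])
print("origin",o,"rel tcp along xf,y,zf",(o-p)@xf,(o-p)@y,(o-p)@zf,"y frame",o@y,"y tcp",p@y)
lip=np.array([.6113,.1581,.056]); print("lip y",lip@y); seat=lip-.0152*f; seat[2]=.036; print("seat",seat,"needed shift",seat-o,"in axes",(seat-o)@xf,(seat-o)@y,(seat-o)@zf)
E
```

```text
[0.50179721 0.17474681 0.15342758] 0.0007093688407863409 [0.59788464 0.26074306 0.15175576] 0.004328657052023172 0.1289610142544553 az -48.17212024708848 -0.0016718177877637908
origin [0.54578454 0.22225001 0.14909167] rel tcp along xf,y,zf -0.006282858956094423 -0.0010063130539790198 -0.11244272770289042 y frame 0.5543112415408673 y tcp 0.5553175545948463
lip y 0.5600739806796666
seat [0.60112921 0.1693958  0.036     ] needed shift [ 0.05534468 -0.05285421 -0.11309167] in axes 0.009541559883684707 0.005762739138799221 -0.13609583591483534
```

carry_out(
  travel=[
    [0.0088, -0.0037, 0.005],
    [0.0041, -0.0045, -0.0106],
    [0.0041, -0.0045, -0.0106],
    [0.0041, -0.0045, -0.0106],
    [0.0041, -0.0045, -0.0106],
    [0.0041, -0.0045, -0.0106],
    [0.0041, -0.0045, -0.0106],
    [0.0041, -0.0045, -0.0106],
    [0.0041, -0.0045, -0.0106],
    [0.0041, -0.0045, -0.0106],
  ],
  rotation=[
    [0, 0, 0.2],
    [0, 0, 0],
    [0, 0, 0],
    [0, 0, 0],
    [0, 0, 0],
    [0, 0, 0],
    [0, 0, 0],
    [0, 0, 0],
    [0, 0, 0],
    [0, 0, 0],
  ],
  grip=[0, 0, 0, 0, 0, 0, 0, 0, 0, 0],
)

```text
clock: 10.95
ee_pos: [0.5586, 0.2164, 0.1588]
eef_rot: [-149.9, 0.2, -137.9]
force: [0.5, 0.4, -2.5]
width: 0.156
grasp_force: 59.4
```

carry_out(
  travel=[
    [0, 0, 0],
    [0, 0, 0],
  ],
  rotation=[
    [0, 0, 0],
    [0, 0, 0],
  ],
  grip=[0, 0],
)

```text
clock: 11.2
ee_pos: [0.5584, 0.2167, 0.1597]
eef_rot: [-149.9, 0.2, -137.9]
force: [0.5, 0.1, -2.5]
width: 0.159
grasp_force: 59.4
```

```bash
python3 - <<'E'
from h import *
from station import sensors
s=sensors.read_state(); f,xf,zf,R=target(-48)
print(s["ee_pos"],s["force"],s["clock"], "remaining",[ (np.array([.5593,.2099,.1316])-s["ee_pos"])@v for v in(xf,zf)])
J=imaging.grab_frame("scene"); K=imaging.grab_frame("top")
a=cv2.resize(J[120:240,325:425],None,fx=4,fy=4,interpolation=2); b=cv2.convertScaleAbs(cv2.resize(K[140:250,215:315],None,fx=3.9,fy=3.9,interpolation=2),alpha=1.6)
c=np.zeros((480,400+b.shape[1],3),np.uint8); c[:,:400]=a; c[:b.shape[0],400:]=b; cv2.imwrite("pics/p.png",c)
E
```

```text
[0.55841345 0.21674927 0.15971029] [ 0.45097607  0.14010666 -2.53783915] 11.2 remaining [np.float64(-0.009133339098801126), np.float64(-0.027185834943830794)]
```

View pics/p.png

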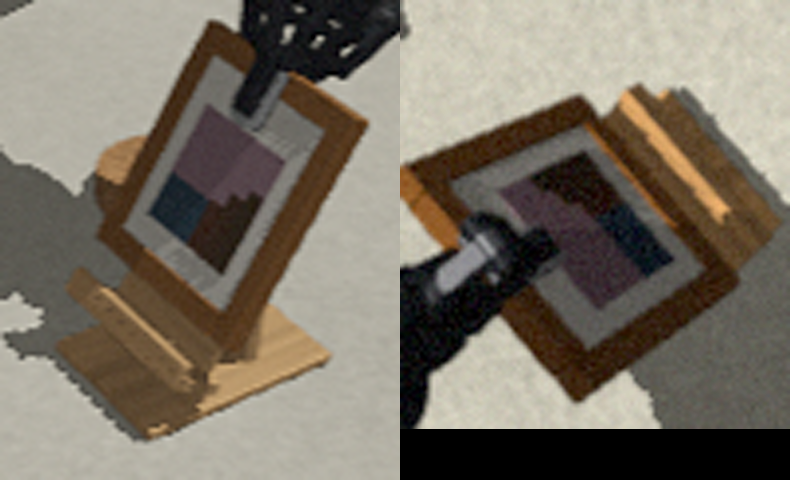

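The frame hangs above the slot, lined up with the lip and without contact. Lowering, then creeping down on force.

carry_out(
  travel=[
    [0.0025, -0.0028, -0.0065],
    [0.0025, -0.0028, -0.0065],
    [0.001, -0.0011, -0.0026],
    [0.001, -0.0011, -0.0026],
    [0, 0, 0],
  ],
  rotation=[
    [0, 0, 0],
    [0, 0, 0],
    [0, 0, 0],
    [0, 0, 0],
    [0, 0, 0],
  ],
  grip=[0, 0, 0, 0, 0],
)

```text
clock: 11.92
ee_pos: [0.5653, 0.2087, 0.1411]
eef_rot: [-149.9, 0.2, -137.9]
force: [0.2, 0.5, -3.9]
width: 0.155
grasp_force: 59.4
```

carry_out(
  travel=[
    [0.0007, -0.0007, -0.0017],
    [0, 0, 0],
  ],
  rotation=[
    [0, 0, 0],
    [0, 0, 0],
  ],
  grip=[0, 0],
)

```text
clock: 12.18
ee_pos: [0.566, 0.2081, 0.1396]
eef_rot: [-149.9, 0.2, -137.9]
force: [0.1, 0.2, -3.5]
width: 0.157
grasp_force: 59.4
```

carry_out(
  travel=[
    [0.0007, -0.0007, -0.0017],
    [0, 0, 0],
  ],
  rotation=[
    [0, 0, 0],
    [0, 0, 0],
  ],
  grip=[0, 0],
)

```text
clock: 12.42
ee_pos: [0.5667, 0.2074, 0.1378]
eef_rot: [-149.9, 0.2, -137.9]
force: [-0.4, 1.1, -3.0]
width: 0.156
grasp_force: 59.4
```

carry_out(
  travel=[
    [0.0007, -0.0007, -0.0017],
    [0, 0, 0],
  ],
  rotation=[
    [0, 0, 0],
    [0, 0, 0],
  ],
  grip=[0, 0],
)

```text
clock: 12.68
ee_pos: [0.5675, 0.2068, 0.1362]
eef_rot: [-149.9, 0.2, -137.9]
force: [0.6, 0.0, -2.3]
width: 0.16
grasp_force: 59.7
```

carry_out(
  travel=[
    [0.0004, -0.0004, -0.0009],
    [0, 0, 0],
  ],
  rotation=[
    [0, 0, 0],
    [0, 0, 0],
  ],
  grip=[0, 0],
)

```text
clock: 12.92
ee_pos: [0.5678, 0.2069, 0.1361]
eef_rot: [-149.9, 0.3, -137.9]
force: [-5.8, 3.5, 5.1]
width: 0.156
grasp_force: 61.2
```

The ledge is felt at exactly the original height. Now easing the frame back against the rest board.

carry_out(
  travel=[
    [-0.0015, 0.0016, -0.0006],
    [-0.0012, 0.0013, -0.001],
    [0, 0, 0],
  ],
  rotation=[
    [0, 0, 0],
    [0, 0, 0],
    [0, 0, 0],
  ],
  grip=[0, 0, 0],
)

```text
clock: 13.3
ee_pos: [0.5655, 0.2094, 0.1341]
eef_rot: [-149.9, 0.3, -137.9]
force: [-0.7, 1.3, 4.4]
width: 0.159
grasp_force: 60.7
```

carry_out(
  travel=[
    [-0.0012, 0.0013, -0.001],
    [0, 0, 0],
  ],
  rotation=[
    [0, 0, 0],
    [0, 0, 0],
  ],
  grip=[0, 0],
)

```text
clock: 13.55
ee_pos: [0.5643, 0.2107, 0.1331]
eef_rot: [-149.9, 0.3, -137.9]
force: [-1.9, 1.6, 5.7]
width: 0.154
grasp_force: 60.8
```

carry_out(
  travel=[
    [-0.0009, 0.001, -0.0007],
    [0, 0, 0],
  ],
  rotation=[
    [0, 0, 0],
    [0, 0, 0],
  ],
  grip=[0, 0],
)

```text
clock: 13.8
ee_pos: [0.5633, 0.2117, 0.1323]
eef_rot: [-149.9, 0.2, -137.9]
force: [-0.6, 1.5, 4.3]
width: 0.157
grasp_force: 60.8
```

carry_out(
  travel=[
    [-0.0009, 0.001, -0.0007],
    [0, 0, 0],
  ],
  rotation=[
    [0, 0, 0],
    [0, 0, 0],
  ],
  grip=[0, 0],
)

```text
clock: 14.05
ee_pos: [0.5628, 0.2121, 0.132]
eef_rot: [-149.8, 0.3, -138.0]
force: [1.2, -1.8, 6.2]
width: 0.153
grasp_force: 60.6
```

carry_out(
  travel=[
    [0, 0, 0],
    [0, 0, 0],
    [0, 0, 0],
    [0, 0, 0],
    [0, 0, 0],
    [0, 0, 0],
    [0, 0, 0],
    [0, 0, 0],
  ],
  rotation=[
    [0, 0, 0],
    [0, 0, 0],
    [0, 0, 0],
    [0, 0, 0],
    [0, 0, 0],
    [0, 0, 0],
    [0, 0, 0],
    [0, 0, 0],
  ],
  grip=[0.18, 0.22, 0.3, 0.5, 0.7, 0.9, 1, 1],
  newtons=20,
)

```text
clock: 15.05
ee_pos: [0.5621, 0.2126, 0.1313]
eef_rot: [-149.9, 0.2, -137.9]
force: [0.2, -0.3, 0.4]
width: 0.995
grasp_force: 0.0
```

```bash
python3 - <<'E'
from h import *
from station import sensors
s=sensors.read_state(); print(s["width"],s["grasp_force"],s["force"])
# frame strip centre between fingers: orange/brown mask in wrist image rows where fingers are absent (compare w2/g1)
I=imaging.grab_frame("wrist"); cv2.imwrite("pics/w5.png",I)
h=cv2.cvtColor(I,cv2.COLOR_BGR2HSV); m=cv2.inRange(h,(5,110,40),(20,255,255))
for r in (130,180,220,260,300,320): x=np.flatnonzero(m[r,250:400])+250; print(r,x.min() if len(x) else None,x.max() if len(x) else None,len(x))
E
```

```text
0.995252829610278 0.0 [ 0.23163192 -0.3203379   0.42276023]
130 294 375 49
180 296 386 49
220 297 337 41
260 299 336 38
300 300 334 35
320 300 334 35
```

The frame stays centred between the open fingers (strip 300–334 px, image centre 319). Retracting along the frame axis.

carry_out(
  travel=[
    [-0.0042, 0.0046, 0.0108],
    [-0.0042, 0.0046, 0.0108],
    [-0.0042, 0.0046, 0.0108],
    [-0.0042, 0.0046, 0.0108],
    [-0.0042, 0.0046, 0.0108],
    [-0.0042, 0.0046, 0.0108],
    [-0.0042, 0.0046, 0.0108],
    [-0.0042, 0.0046, 0.0108],
    [-0.0042, 0.0046, 0.0108],
    [-0.0042, 0.0046, 0.0108],
  ],
  rotation=[
    [0, 0, 0],
    [0, 0, 0],
    [0, 0, 0],
    [0, 0, 0],
    [0, 0, 0],
    [0, 0, 0],
    [0, 0, 0],
    [0, 0, 0],
    [0, 0, 0],
    [0, 0, 0],
  ],
  grip=[1, 1, 1, 1, 1, 1, 1, 1, 1, 1],
)

```text
clock: 16.35
ee_pos: [0.5198, 0.2588, 0.24]
eef_rot: [-149.9, 0.2, -137.9]
force: [-0.2, -0.3, 0.6]
width: 1.0
grasp_force: 0.0
```

carry_out(
  travel=[
    [-0.015, 0, 0.02],
    [-0.015, 0, 0.02],
    [-0.015, 0, 0.02],
    [0, 0, 0],
    [0, 0, 0],
    [0, 0, 0],
  ],
  rotation=[
    [0, 0, 0],
    [0, 0, 0],
    [0, 0, 0],
    [0, 0, 0],
    [0, 0, 0],
    [0, 0, 0],
  ],
  grip=[1, 1, 1, 1, 1, 1],
)

```text
clock: 17.1
ee_pos: [0.4752, 0.2583, 0.2984]
eef_rot: [-149.9, 0.1, -137.9]
force: [-0.0, -0.6, 0.1]
width: 1.002
grasp_force: 0.0
```

```bash
python3 - <<'E'
from h import *
from station import sensors
print(sensors.read_state()["ee_pos"])
J=imaging.grab_frame("scene"); O=cv2.imread("pics/scene0.png")
# silhouette of the frame (non-table, brown/any) vs start: outline change near the top corners, plus frame2 diff
d=cv2.absdiff(J,O).max(2)>40
print("frame2 diff px",d[115:210,205:272].sum())
def corners(I):
    h=cv2.cvtColor(I,cv2.COLOR_BGR2HSV); m=cv2.inRange(h,(4,110,50),(16,255,255)); m[:, :345]=0; m[:,425:]=0; m[:128]=0; m[225:]=0
    c=max(cv2.findContours(cv2.morphologyEx(m,cv2.MORPH_OPEN,np.ones((3,3))),0,2)[0],key=cv2.contourArea)[:,0]
    return c[c[:,1].argmin()],c[c[:,0].argmax()],c[c[:,1].argmax()],c[c[:,0].argmin()]
print(corners(O));print(corners(J))
E
```

```text
[0.47518815 0.25830796 0.29840354]
frame2 diff px 839
(array([373, 136], dtype=int32), array([410, 163], dtype=int32), array([374, 216], dtype=int32), array([347, 184], dtype=int32))
(array([374, 137], dtype=int32), array([411, 164], dtype=int32), array([376, 218], dtype=int32), array([348, 184], dtype=int32))
```

The frame's corners are within 2 px of the original pose (it was already seated on the stand), now with the picture to the front. The arm passed well clear of frame2, so the change there is probably shadow. Handing in.

```bash
python3 -c "
from station import close_job; print(close_job())"
```

```text
the job is handed in; nothing more can be done
None
```

I flipped the backward frame and set it back on its stand, picture to the front and right way up, within about 2 px of where it first sat in the scene view; it was handed in at about 17 s, with no verdict returned and the other picture's position not measured afterwards.

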